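# Set the speed and hold the tilt lock of a vial rotator open

## Robot

A 6-joint arm with a two-finger parallel gripper is mounted at the origin on a cart in front of the work surface, level with it; the furniture and walls round the work are solid. World frame = base frame: x ahead of the robot, y to its left, z up, the work surface at z = 0. Lengths are in m, angles in rad, forces in N, time in s.
With the tool pointing down it reaches from about 0.25 to 0.725 m from the base axis. Payload 4 kg.
Tool frame: the origin (TCP) lies between the finger pads; the fingertips stand bot.tip_extent ahead of it and the grasp point (between the pads) lies 11 mm behind it (bot.tip_extent is the distance from the TCP to the fingertips, in m); z points along the fingers, x is the direction in which the jaws open and shut, and the axes are right-handed (so a half turn about z gives the same grasp; the last joint's range is limited). The gripper opens to 85 mm and grips with 20 to 120 N. Pads are 22 mm wide; open, the fingers measure 114 mm over their backs; the gripper's body (76 mm by 85 mm) begins 54 mm behind the grasp point. The pads swing forward as they close: fully open they stand 13 mm farther back than shut.
Start: joints at [-1.169, 0.241, 0.005, 1.335, 0, 1.571], TCP at [0.196, -0.46, 0.239] pointing down, gripper open.
Joint ranges: [-2.72, 2.72], [-1.05, 1.87], [-1.09, 1.28], [-1.99, 2.15], [-1.42, 1.44], [-3.14, 3.14]. Speed limits (rad/s): [2.79, 2.79, 3.14, 3.14, 3.14, 3.14].

## Interface

Orientations are given as [roll, pitch, yaw] about the fixed x, y, z axes, in that order (R = Rz(yaw) Ry(pitch) Rx(roll)).
In Python, from bench import bot, eyes gives the robot as it stands.
- The arm moves only by the tool servo_tool, never from a script. Its argument "moves" is a list of rows, each a list of 6 numbers: the shift along the tool's x, y, z in mm, then the turn, a rotation vector about the tool's x, y, z in rad. In form: [[x, y, z, rx, ry, rz], ...]. A call has exactly 8 rows; each row shifts and turns the commanded pose from where the row before left it, along the tool's axes as they then stand; what a row does not reach is not made up. A row lasts 1/10 s, in which the tool goes at most 50 mm and 8.59 degrees, less where a joint would pass 70% of its speed; a pose out of reach is approached as far as the arm can. A call is refused whole if a number of a shift passes 50 or a number of a turn 0.15, either way. A call with a gripper value outside its range is refused whole. "gripper" is the opening in per cent of the stroke, from 0 (shut) to 100 (fully open), set as the call begins (left out, the last holds). The fingers move at their own pace and stop on an object; "grip_force" is the grip in N (left out, the last holds). Time passes only in rows, so rows that do not move let the fingers close, or fill a call up. It gives the time, the measured TCP pose, the force and the opening at its end, in the units of the state.
- bot.state(): the state, without advancing time (a new reading comes with each control period).
- eyes.read_camera(name): name is "scene" or "top"; returns a dict with "image" (400x640x3 uint8, red, green, blue), "fx", "fy", "cx", "cy" (pixels), "extrinsics" (4x4, takes a point from world to camera coordinates). Camera axes: x right, y down, z forward; pixel columns grow to the right and rows downward; lengths in m; the calibration is good to about 2 mm. A picture is of the moment at which its call begins. There is no depth.
- bot.finish_job(): hands the job in, once; it reports no verdict.
Trained networks look in the newest picture that a camera, given by its name, has taken for a name from the list of things; names that differ only in an ending like _2 or _b are one class to them, and where a whole thing is asked for, a point or a joint stands for the part that bears it (a point fixed in the world has none). Each returns a list of dicts, best first, with "conf" (0 to 1); they miss things now and then, are a little off and sometimes report something else, mostly with a low value. They report only what shows in the picture. A call takes as long as a camera call.
- eyes.look_for(camera, name): "bbox" ([centre column, centre row, width, height] in pixels, round what is visible of it).
- eyes.masks_of(camera, name): "pixels" (400x640 bool, what is visible of it) and "bbox" ([centre column, centre row, width, height] in pixels, round what is visible of it).
- eyes.spot_point(camera, name): "xy" ([column, row] in pixels: a listed point, or the origin of a listed thing).
The state is a dict: "time_s": time; "joints": joint angles; "qd": joint speeds; "joint_torque": joint torques, N m; "tool_pos": TCP position; "tcp_rot": TCP orientation; "contact_force": force on the tool from outside, world axes, zero at the start; "torque": the same for the moment, N m; "gripper_width": finger opening in m.
Only numpy, scipy, OpenCV 4.12 (cv2) and the standard library are available. Lean on these libraries where they do the work, as an engineer would, in place of code of your own. Each camera call takes 0.05 s, during which the arm holds its last target.

## Task

Get the vial rotator ready for its next load: first turn the speed knob on its console until the pointer is on the one long mark, in the middle of the scale. Then take the tilt-lock plunger at the side of the rotator by its pull knob, pull it fully back against its spring so that the pin is clear of its seat hole, and keep it back while the head swings down under its own weight until the vial disc lies level, facing up; do not push the head. Finish while still holding the plunger fully back, as I set the new tilt by hand before it may drop in again, and leave the vials and the bottle that stand near alone.

Things in the scene. Friction and masses are not known exactly. Their poses are not given: they have to be found in the camera images.
- rotator_origin (a point): the vial rotator, fixed: white base, two upright aluminium cheek plates, a tilting head between them. This point is on the worktop midway between the cheeks, below the tilt axis; its axes are the rotator's: x to its back, y to its left, z up. Base x -211 to 95, y -85 to 85 mm, top z 38 mm; console at its front, x -211 to -127 mm, top z 58 mm
- tilt_axis (a point): point on the head's tilt axis midway between the cheeks, 135 mm above the worktop; axes are the rotator's, the tilt axis is y. Cheeks: outer faces 72 mm either side, x -39 to 39 mm, rounded tops 72 mm above this point. At its start the head reaches forward of this point to x -105 mm (over the gap behind the console) and up to 105 mm above it
- speed_knob (a joint): angle of the speed knob on the console, rad: 0 when the white pointer is on the one long mark in the middle of the scale (pointing along the rotator's +x), growing clockwise seen from above, stops at -2.356 and 2.356; eleven marks 0.47 rad apart. Light friction (0.03 N m), stays where it is left. It starts 0.6 to 1.4 rad clockwise of the long mark
- knob_grip (a point): centre of the speed knob on its upright axis: black round fluted knob, 35 mm diameter (39 mm in its lowest 4 mm), 22 mm tall; this point is half-way up, 70.5 mm above the worktop and 12.5 mm above the console; 172 mm in front of the tilt axis. The point turns with the knob, its x axis is the pointer
- lock_plunger (a joint): how far the tilt-lock plunger is pulled out, m: 0 = pin fully in its seat hole, 0.015 = fully back at its stop; the pin is clear of the hole from 0.009. Spring force 5 N when in, 11 N when fully back; let go, it snaps into whichever hole of the index quadrant is before it (one every 20 degrees of tilt)
- pull_grip (a point): middle of the grip of the plunger's black pull knob, on the plunger's axis, 190 mm above the worktop, at the rotator's right, 113 mm from its middle. Axes as the rotator's; the plunger is pulled level along -y. Grip: round, 22 mm diameter, from 16 mm inward to 15 mm outward of this point; then a flange 32 mm diameter, 7 mm thick. The fixed barrel (19 mm) ends 17 mm inward, the cheek 41 mm
- pull_knob: the same pull knob as a body; its origin is the point pull_grip
- tilt (a joint): tilt of the head, rad: 0 = at its start, leaning 60 degrees with the vial disc facing forward to the console; 1.047 = at its stop, disc level and facing up. While the pin is in its hole the head cannot turn (it has about 0.02 rad of play); once the pin is out it sinks damped under its own weight, in 2 to 6 s
- head: tilting head: white drive housing 60 mm in diameter, heavy gearbox on it, and a white vial disc 104 mm in diameter with six vial cups 28 mm wide and 15 mm high. Origin on the tilt axis midway between the cheeks; z is the disc's upward normal
- disc_centre (a point): centre of the upper face of the vial disc, 72 mm from the tilt axis; z is its normal
- vial_0: black-capped vial with pale brown contents, 23 mm diameter, 44 mm tall, standing loose on the worktop to the right of the rotator; origin at the centre of its underside; not to be moved
- vial_1: white-capped vial, 23 mm diameter, 44 mm tall, standing loose on the worktop to the right of the rotator; origin at the centre of its underside; not to be moved
- vial_2: black-capped vial with pale green contents, 23 mm diameter, 44 mm tall, standing loose on the worktop to the right of the rotator; origin at the centre of its underside; not to be moved
- bottle_100a: small glass bottle with blue cap, 56 mm diameter, 105 mm tall, standing loose to the left of the rotator; origin at the centre of its underside; not to be moved

How it is judged:
By the outcome, as a careful person would: the job done as asked, in the order asked, and still so for the second after the job is handed in, while the arm keeps its last pose, push and grip.
It also fails if it takes over 51 s, if anything falls off the work surface, if the arm or the gripper's body presses on something with over 40 N, if the wrist force passes 120 N, or if a joint passes its speed limit or range.

## Working session

There is one attempt and no reset: what is moved stays moved. The work goes in short steps, Python scripts to look and compute and a tool call to move; the robot and the scene stay as the last step left them, time stands still between calls to the robot, and variables do not carry over. Pictures are saved under pics/ and viewed, and the job is handed in when it is done.

Besides the shell and the picture viewer there is one more tool, called after ">>>" as a command line: name --pt "numbers of a row" for each row, then --argument value for the rest. servo_tool: Moves the arm, as the interface text tells. Its arguments: {"type":"object","properties":{"moves":{"type":"array","items":{"type":"array","items":{"type":"number"}}},"gripper":{"type":"number"},"grip_force":{"type":"number"}},"required":["moves"]}

```bash
mkdir -p pics; ls; cat > h.py <<'E'
from bench import bot, eyes
import numpy as np, cv2
def shot(cam,fn):
    c=eyes.read_camera(cam); cv2.imwrite('pics/'+fn,c['image'][:,:,::-1]); return c
def ray(c,uv):
    E=np.array(c['extrinsics']);R=E[:3,:3];t=E[:3,3]
    d=R.T@np.array([(uv[0]-c['cx'])/c['fx'],(uv[1]-c['cy'])/c['fy'],1]);return -R.T@t,d
def atz(c,uv,z):
    o,d=ray(c,uv);return o+d*(z-o[2])/d[2]
def proj(c,p):
    E=np.array(c['extrinsics']);q=E[:3,:3]@np.array(p)+E[:3,3];return np.array([c['fx']*q[0]/q[2]+c['cx'],c['fy']*q[1]/q[2]+c['cy']])
def tri(c1,u1,c2,u2):
    o1,d1=ray(c1,u1);o2,d2=ray(c2,u2)
    s=np.linalg.lstsq(np.c_[d1,-d2],o2-o1,rcond=None)[0]
    a=o1+d1*s[0];b=o2+d2*s[1];return (a+b)/2,np.linalg.norm(a-b)
E
python3 - <<'E'
from h import *
s=bot.state();print(s, bot.tip_extent)
C={k:shot(k,k+'0.png') for k in('scene','top')}
for n in ['rotator_origin','tilt_axis','knob_grip','pull_grip','disc_centre','vial_0','vial_1','vial_2','bottle_100a']:
    u={}
    for k in C:
        r=eyes.spot_point(k,n)
        if r:u[k]=r[0]['xy'];print(n,k,np.round(r[0]['xy'],1),round(r[0]['conf'],2))
    if len(u)==2: print('   ',*tri(C['scene'],u['scene'],C['top'],u['top']))
for k in C: print(k,np.round(ray(C[k],(320,200)),3))
E
```

```text
pics
{'time_s': 0.0, 'joints': array([-1.16899972e+00,  2.41429815e-01,  3.72710569e-03,  1.33516301e+00,
       -1.84242344e-05,  1.57077557e+00]), 'qd': array([-0.0005206 ,  0.00183122,  0.00087464,  0.00252484, -0.00011463,
       -0.00083285]), 'joint_torque': array([ 7.36075599e-04, -3.72322154e+01,  2.52405024e+01,  1.70159829e-02,
        1.49836164e-04,  2.36382135e-06]), 'tool_pos': array([ 0.19529672, -0.45963015,  0.2384056 ]), 'tcp_rot': array([ 3.14157427e+00,  2.06939411e-03, -1.16897896e+00]), 'contact_force': array([-1.00033327, -0.67684117,  0.29779795]), 'torque': array([ 0.02689921, -0.0032692 ,  0.02793502]), 'gripper_width': 0.0857812805104065} 0.008
rotator_origin scene [280.4 235.9] 0.66
rotator_origin top [301.8 183.2] 0.96
    [ 0.65739752  0.14793013 -0.01042953] 0.007091980825850192
tilt_axis scene [275.  197.9] 0.68
tilt_axis top [299.2 175.2] 0.9
    [0.64950492 0.15311519 0.12907209] 0.0009439514759837925
knob_grip scene [299.4 260.4] 0.51
knob_grip top [293.5 232.2] 0.4
    [0.4740727  0.18090834 0.07612124] 0.0012834725748639285
pull_grip scene [319.3 169.7] 0.53
pull_grip top [335.9 179.4] 0.47
    [0.61187211 0.04286514 0.19876368] 0.005625766660105326
disc_centre scene [283.3 203.4] 0.94
disc_centre top [295.  195.2] 0.94
    [0.57470105 0.16589922 0.17027903] 0.0008989422423092121
vial_0 scene [425.7 226.9] 0.68
vial_0 top [411.6 193.3] 0.55
    [ 0.60717895 -0.29424464 -0.13868732] 0.06703542506918453
vial_1 scene [425.7 226.9] 0.68
vial_1 top [411.6 193.3] 0.55
    [ 0.60717895 -0.29424464 -0.13868732] 0.06703542506918453
vial_2 scene [425.7 226.9] 0.68
vial_2 top [411.6 193.3] 0.55
    [ 0.60717895 -0.29424464 -0.13868732] 0.06703542506918453
bottle_100a scene [188.9 271.9] 0.64
bottle_100a top [226.4 195.4] 0.5
    [0.61921493 0.40837454 0.02675168] 0.003702683088909148
scene [[-0.254  0.535  0.92 ]
 [ 0.673 -0.381 -0.634]]
top [[ 0.318  0.102  1.277]
 [ 0.21  -0.009 -0.978]]
```

```bash
python3 - <<'E'
import cv2
a=cv2.imread('pics/scene0.png');b=cv2.imread('pics/top0.png')
cv2.imwrite('pics/s_crop.png',cv2.resize(a[130:330,150:470],(800,500),interpolation=3))
cv2.imwrite('pics/t_crop.png',cv2.resize(b[120:280,200:456],(800,500),interpolation=3))
E
```

```text
(no output)
```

View pics/scene0.png

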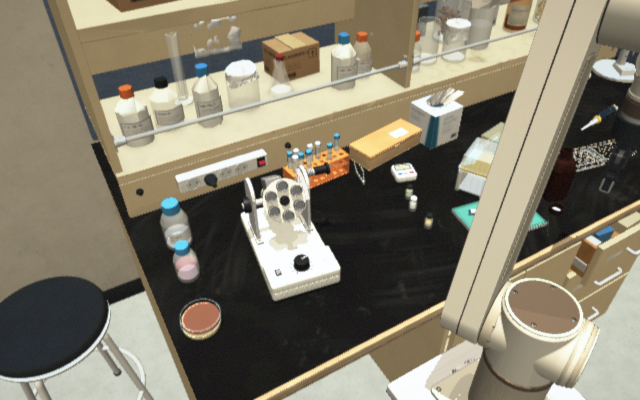

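View pics/s_crop.png

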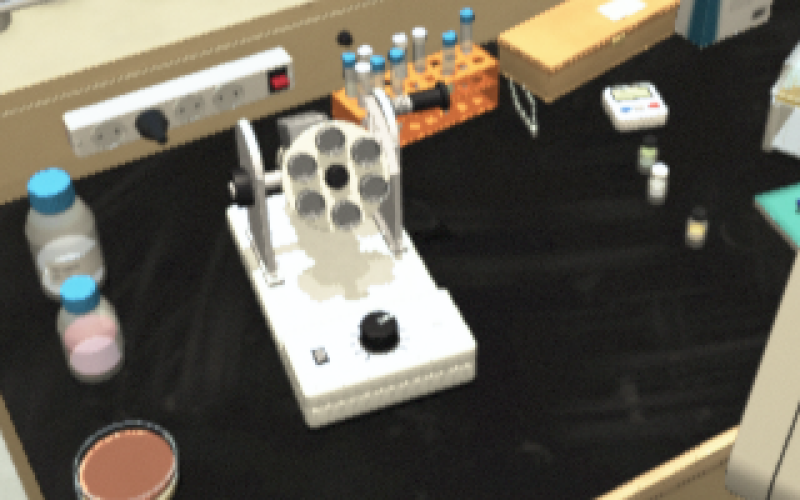

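View pics/t_crop.png

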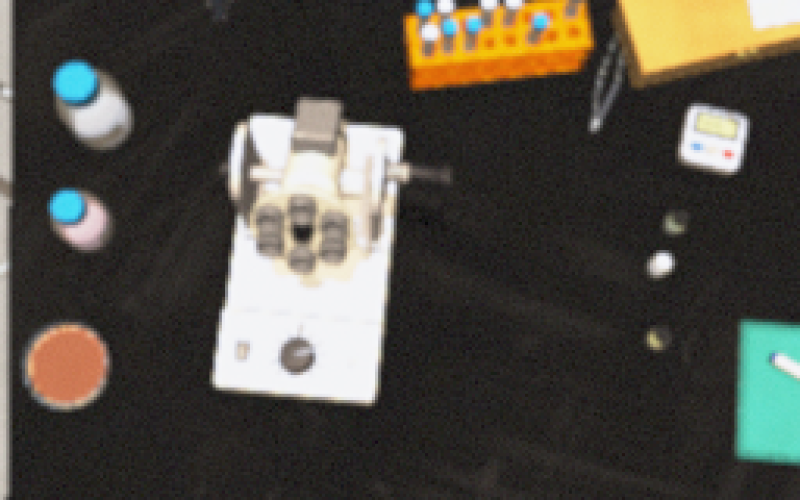

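```bash
python3 - <<'E'
from h import *
C={k:eyes.read_camera(k) for k in('scene','top')}
import pickle;pickle.dump(C,open('C0.pkl','wb'))
from scipy.optimize import least_squares
cor=[((-211,85,58),(268.2,244.2)),((-211,-85,58),(320.3,249.3)),((95,85,38),(279,156.2)),((95,-85,38),(329,160.6))]
pts=[('top',(0,0,135),(299.2,175.2)),('scene',(0,0,135),(275,197.9)),('top',(-172,0,70.5),(295,233)),('scene',(-172,0,70.5),(301.5,262)),('top',(0,-113,190),(336.9,177)),('scene',(0,-113,190),(321,169.5))]
obs=[('top',)+c for c in cor]+pts
def W(p,q):
    c,s=np.cos(p[2]),np.sin(p[2]);q=np.array(q)/1e3
    return np.array([p[0]+c*q[0]-s*q[1],p[1]+s*q[0]+c*q[1],q[2]])
f=lambda p:np.concatenate([proj(C[k],W(p,q))-u for k,q,u in obs])
r=least_squares(f,[.65,.15,0],loss='soft_l1');print(r.x);print(np.round(f(r.x).reshape(-1,2),1))
p=r.x
for n,q in dict(knob=(-172,0,70.5),pull=(0,-113,190)).items(): print(n,W(p,q))
for k in C:
    im=cv2.resize(C[k]['image'][:,:,::-1],None,fx=4,fy=4,interpolation=3)
    def ln(ps,col):
        cv2.polylines(im,[np.array([proj(C[k],W(p,q))*4+2 for q in ps]).astype(int)],True,col,1)
    ln([(-211,85,58),(-211,-85,58),(-127,-85,58),(-127,85,58)],(0,0,255))
    ln([(95,85,38),(95,-85,38),(-127,-85,38),(-127,85,38)],(0,160,0))
    t=np.linspace(0,2*np.pi,24)
    ln([(-172+17.5*np.cos(a),17.5*np.sin(a),81.5) for a in t],(255,0,255))
    for y in(-72,72): ln([(39*np.cos(a),y,168+39*np.sin(a)) for a in t[:12]],(255,0,0))
    for y,R in((-128,11),(-97,11),(-128,16),(-135,16)): ln([(R*np.cos(a),y,190+R*np.sin(a)) for a in t],(0,255,255))
    u=proj(C[k],W(p,(-60,-20,100)))*4
    x,y=int(u[0])-300,int(u[1])-300
    cv2.imwrite(f'pics/fit_{k}.png',im[y:y+600,x:x+620])
E
```

```text
[ 0.64053989  0.15088262 -0.15020214]
[[-0.  -0.8]
 [-0.2 -0.9]
 [ 1.   0.1]
 [-0.4  0.2]
 [ 0.6  2.1]
 [ 2.4 -0.1]
 [ 0.2  0.6]
 [ 0.1  0.3]
 [-0.9 -1.1]
 [-1.6  0.4]]
knob [0.47047646 0.17662036 0.0705    ]
pull [0.62363079 0.03915491 0.19      ]
```

View pics/fit_scene.png

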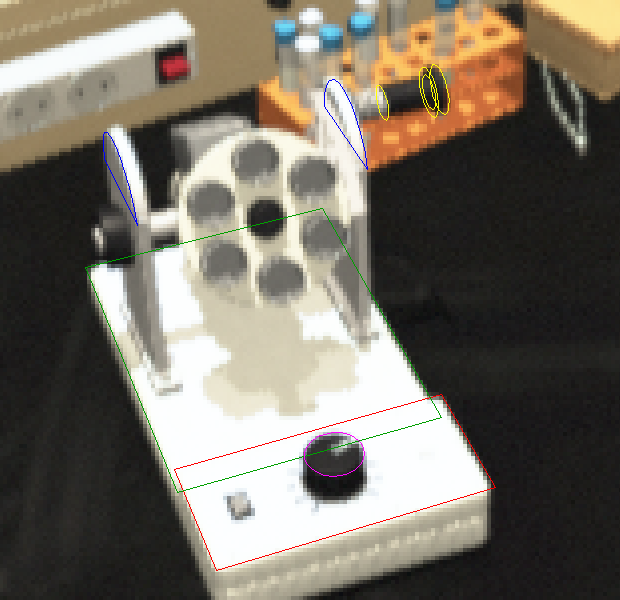

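View pics/fit_top.png

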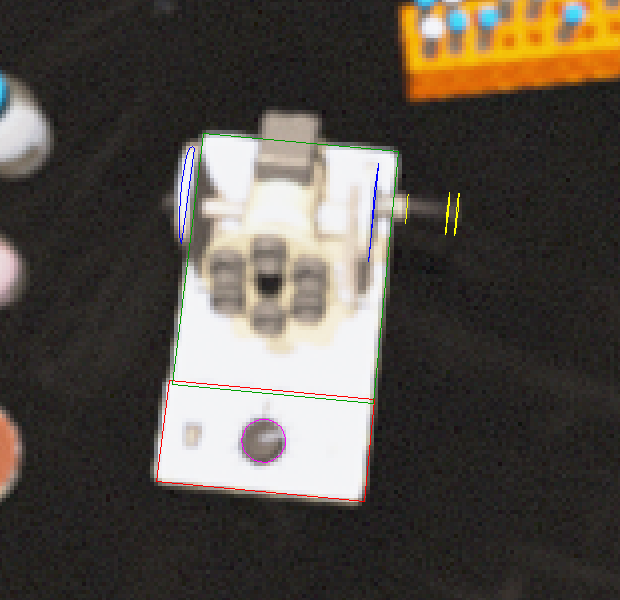

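```bash
cat >> h.py <<'E'
P=[0.6405,0.1509,-0.150]
def W(q,p=P):
    c,s=np.cos(p[2]),np.sin(p[2]);q=np.array(q)/1e3
    return np.array([p[0]+c*q[0]-s*q[1],p[1]+s*q[0]+c*q[1],q[2]])
def rect(c,z,half=30,S=10):
    # image up = rotator +x, left = rotator +y ; centred on knob
    src=[];dst=[]
    for a,b in((1,1),(1,-1),(-1,-1),(-1,1)):
        src.append(proj(c,W((-172+a*half,b*half,z))));dst.append(((half-b*half)*S,(half-a*half)*S))
    M=cv2.getPerspectiveTransform(np.float32(src),np.float32(dst))
    return cv2.warpPerspective(c['image'],M,(2*half*S,2*half*S),flags=cv2.INTER_CUBIC)
def pointer(c,name=None):
    im=rect(c,81.5).astype(float); g=im.mean(2)
    H=g.shape[0]//2
    yy,xx=np.mgrid[:2*H,:2*H];
    # disc centre from dark threshold refine
    r=np.hypot(xx-H,yy-H)/10
    m=(r<14.5)
    b=np.median(g[m]);w=np.clip(g-b-15,0,None)*m
    cx=(w*(xx-H)).sum()/w.sum()/10;cy=(w*(yy-H)).sum()/w.sum()/10
    if name:cv2.imwrite('pics/'+name,im[:,:,::-1].astype(np.uint8))
    return cx,cy,np.arctan2(cx,-cy)
def rows(p,yaw,n,st=None):
    from scipy.spatial.transform import Rotation as R
    st=st or bot.state()
    R0=R.from_euler('xyz',st['tcp_rot']);R1=R.from_euler('ZYX',[yaw,0,np.pi])
    rv=(R0.inv()*R1).as_rotvec();p0=np.array(st['tool_pos']);d=(np.array(p)-p0)/n;out=[]
    for i in range(n):
        Ri=R0*R.from_rotvec(rv*i/n)
        out.append(np.r_[np.round(Ri.inv().apply(d)*1e3,1),np.round(rv/n,4)].tolist())
    return out
E
python3 - <<'E'
from h import *
import pickle;C=pickle.load(open('C0.pkl','rb'))
for k in C: print(k,pointer(C[k],f'rect_{k}.png'))
a=np.hstack([cv2.resize(cv2.imread(f'pics/rect_{k}.png'),(400,400)) for k in C]);cv2.imwrite('pics/rect.png',a)
k=W((-172,0,0));print(k)
for r in rows([k[0],k[1],.16],-.35,16): print(r)
E
```

```text
scene (np.float64(6.6993098995411815), np.float64(-4.792168750104692), np.float64(0.9498604947519584))
top (np.float64(5.235428104934011), np.float64(-3.52570603522202), np.float64(0.9781244842450667))
[0.47043137 0.17660336 0.        ]
[-29.9, -31.4, 5.0, -0.0, -0.0, -0.0512]
[-28.3, -32.9, 5.0, -0.0, -0.0, -0.0512]
[-26.5, -34.3, 5.0, -0.0, -0.0, -0.0512]
[-24.8, -35.6, 5.0, -0.0, -0.0, -0.0512]
[-22.9, -36.8, 5.0, -0.0, -0.0, -0.0512]
[-21.0, -37.9, 5.0, -0.0, -0.0, -0.0512]
[-19.0, -39.0, 5.0, -0.0, -0.0, -0.0512]
[-17.0, -39.9, 5.0, -0.0, -0.0, -0.0512]
[-14.9, -40.7, 5.0, -0.0, -0.0, -0.0512]
[-12.8, -41.4, 5.0, -0.0, -0.0, -0.0512]
[-10.7, -42.0, 5.0, -0.0, -0.0, -0.0512]
[-8.5, -42.5, 5.0, -0.0, -0.0, -0.0512]
[-6.4, -42.9, 5.0, -0.0, -0.0, -0.0512]
[-4.2, -43.1, 5.0, -0.0, -0.0, -0.0512]
[-1.9, -43.3, 5.0, -0.0, -0.0, -0.0512]
[0.3, -43.3, 5.0, -0.0, -0.0, -0.0512]
```

View pics/rect.png

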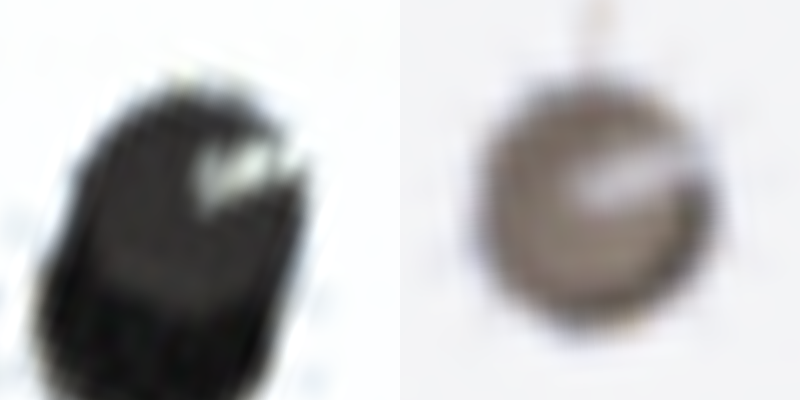

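```bash
cat >> h.py <<'E'
def pca(c,rmax=17):
    im=rect(c,81.5).astype(float);g=im.mean(2);H=300
    yy,xx=np.mgrid[:600,:600];x=(xx-H)/10;y=(H-yy)/10
    cx0,cy0,_=pointer(c); out=[]
    m=np.hypot(x-cx0,y+cy0)<7
    b=np.percentile(g[m],40)
    w=np.clip(g-b-8,0,None)*m*(np.hypot(x,y)<14.5)
    mx=(w*x).sum()/w.sum();my=(w*y).sum()/w.sum()
    S=np.array([[(w*(x-mx)**2).sum(),(w*(x-mx)*(y-my)).sum()],[0,(w*(y-my)**2).sum()]]);S[1,0]=S[0,1]
    v=np.linalg.eigh(S)[1][:,1]
    if v@[mx,my]<0:v=-v
    return mx,my,np.arctan2(v[0],v[1])
E
python3 - <<'E'
from h import *
import pickle;C=pickle.load(open('C0.pkl','rb'))
for k in C: print(k,pca(C[k]))
E
```

```text
scene (np.float64(7.769613574382192), np.float64(4.982066791706238), np.float64(1.2137788759620443))
top (np.float64(5.37497012931212), np.float64(3.561417665789675), np.float64(1.193607565780814))
```

>>> servo_tool --pt "-29.9 -31.4 5 0 0 -0.051" --pt "-28.3 -32.9 5 0 0 -0.051" --pt "-26.5 -34.3 5 0 0 -0.051" --pt "-24.8 -35.6 5 0 0 -0.051" --pt "-22.9 -36.8 5 0 0 -0.051" --pt "-21 -37.9 5 0 0 -0.051" --pt "-19 -39 5 0 0 -0.051" --pt "-17 -39.9 5 0 0 -0.051" --gripper 100

```text
time_s: 1.9
tool_pos: [0.3338, -0.1403, 0.1995]
tcp_rot: [-3.141, -0.001, -0.759]
contact_force: [0.8, -0.7, -1.4]
gripper_width: 0.0854
```

>>> servo_tool --pt "-14.9 -40.7 5 0 0 -0.051" --pt "-12.8 -41.4 5 0 0 -0.051" --pt "-10.7 -42 5 0 0 -0.051" --pt "-8.5 -42.5 5 0 0 -0.051" --pt "-6.4 -42.9 5 0 0 -0.051" --pt "-4.2 -43.1 5 0 0 -0.051" --pt "-1.9 -43.3 5 0 0 -0.051" --pt "0.3 -43.3 5 0 0 -0.051"

```text
time_s: 2.7
tool_pos: [0.4721, 0.1781, 0.1592]
tcp_rot: [-3.141, -0.001, -0.35]
contact_force: [1.0, 0.3, 0.2]
gripper_width: 0.0853
```

```bash
python3 - <<'E'
from h import *
s=bot.state();print(s['tool_pos'],s['tcp_rot'],s['joints'])
k=W((-172,0,0))
for r in rows([k[0],k[1],.071],-.35,8): print(r)
c=shot('scene','s1.png')
print(proj(c,W((-172,0,81.5))))
E
```

```text
[0.47206832 0.17806488 0.15919662] [-3.14141946e+00 -5.28612522e-04 -3.50437564e-01] [ 3.60824612e-01  2.98948560e-01 -1.31420273e-01  1.13991399e+00
 -2.13870495e-04  2.28205840e+00]
[-0.1, 0.2, 11.0, -0.0, -0.0001, -0.0001]
[-0.1, 0.2, 11.0, -0.0, -0.0001, -0.0001]
[-0.1, 0.2, 11.0, -0.0, -0.0001, -0.0001]
[-0.1, 0.2, 11.0, -0.0, -0.0001, -0.0001]
[-0.1, 0.2, 11.0, -0.0, -0.0001, -0.0001]
[-0.1, 0.2, 11.0, -0.0, -0.0001, -0.0001]
[-0.1, 0.2, 11.0, -0.0, -0.0001, -0.0001]
[-0.1, 0.2, 11.0, -0.0, -0.0001, -0.0001]
[301.42041487 259.05089111]
```

View pics/s1.png

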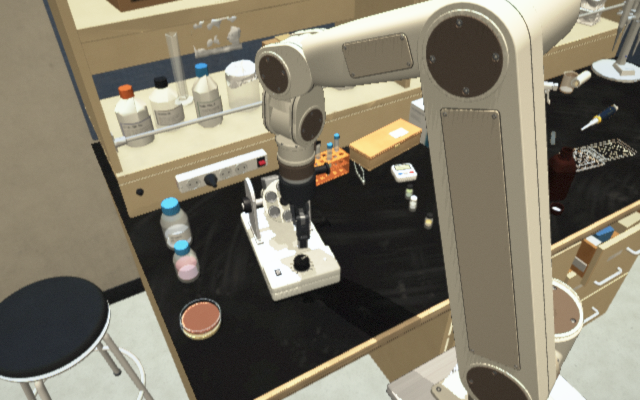

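>>> servo_tool --pt "-0.1 0.2 11 0 0 0" --pt "-0.1 0.2 11 0 0 0" --pt "-0.1 0.2 11 0 0 0" --pt "-0.1 0.2 11 0 0 0" --pt "-0.1 0.2 11 0 0 0" --pt "-0.1 0.2 11 0 0 0" --pt "-0.1 0.2 11 0 0 0" --pt "-0.1 0.2 10 0 0 0"

```text
time_s: 3.55
tool_pos: [0.4701, 0.1747, 0.0714]
tcp_rot: [3.141, 0.0, -0.353]
contact_force: [-0.6, -0.5, -0.4]
gripper_width: 0.0852
```

>>> servo_tool --pt "0 0 0 0 0 0" --pt "0 0 0 0 0 0" --pt "0 0 0 0 0 0" --pt "0 0 0 0 0 0" --pt "0 0 0 0 0 0" --pt "0 0 0 0 0 0" --pt "0 0 0 0 0 0" --pt "0 0 0 0 0 0" --gripper 0 --grip_force 20

```text
time_s: 4.35
tool_pos: [0.4717, 0.1749, 0.0732]
tcp_rot: [-3.14, -0.003, -0.353]
contact_force: [4.5, -3.1, 4.2]
gripper_width: 0.034
```

```bash
python3 - <<'E'
from h import *
s=bot.state();print(s['tool_pos'],s['tcp_rot'],s['contact_force'],s['torque'],s['gripper_width'])
c=shot('scene','s2.png');im=c['image'][190:310,230:370,::-1];cv2.imwrite('pics/s2c.png',cv2.resize(im,(700,600),interpolation=3))
E
```

```text
[0.47165073 0.17489518 0.07319564] [-3.14048704e+00 -2.97984529e-03 -3.53405597e-01] [ 4.51830326 -3.11202104  4.16973942] [-0.61568591 -0.83040786 -0.01382175] 0.03400296473334816
```

View pics/s2c.png

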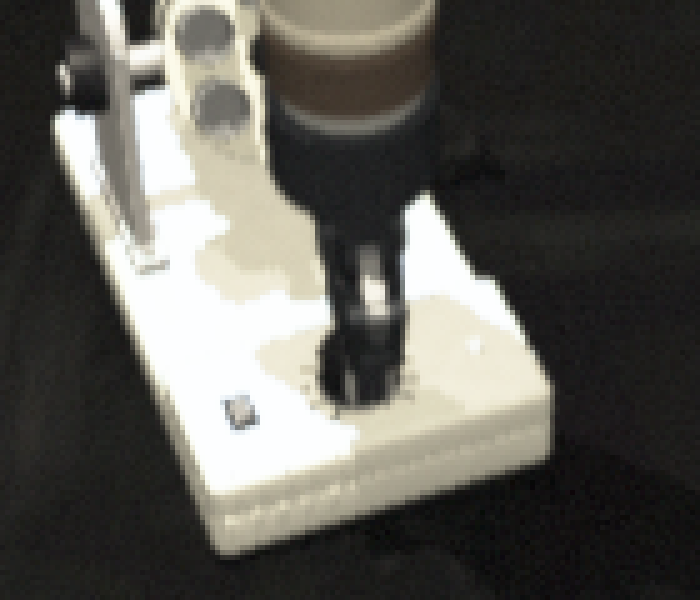

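>>> servo_tool --pt "0.5 0 -0.5 0 0 0" --pt "0 0 0 0 0 -0.1" --pt "0 0 0 0 0 -0.1" --pt "0 0 0 0 0 -0.1" --pt "0 0 0 0 0 -0.1" --pt "0 0 0 0 0 -0.1" --pt "0 0 0 0 0 -0.1" --pt "0 0 0 0 0 -0.1"

```text
time_s: 5.2
tool_pos: [0.4733, 0.1749, 0.0732]
tcp_rot: [3.14, -0.005, 0.35]
contact_force: [9.0, -1.6, -0.8]
gripper_width: 0.0341
```

>>> servo_tool --pt "0 0 0 0 0 -0.1" --pt "0 0 0 0 0 -0.1" --pt "0 0 0 0 0 -0.1" --pt "0 0 0 0 0 -0.1" --pt "0 0 0 0 0 -0.1" --pt "0 0 0 0 0 0" --pt "0 0 0 0 0 0" --pt "0 0 0 0 0 0"

```text
time_s: 6.0
tool_pos: [0.4743, 0.1756, 0.0733]
tcp_rot: [3.137, -0.006, 0.847]
contact_force: [10.7, -1.3, -3.3]
gripper_width: 0.0342
```

```bash
python3 - <<'E'
from h import *
s=bot.state();print(s['tool_pos'],s['tcp_rot'],s['contact_force'],s['torque'],s['gripper_width'])
E
```

```text
[0.47432413 0.17556892 0.07330814] [ 3.13736437 -0.00569346  0.84666721] [10.66968236 -1.26572175 -3.31908458] [-0.16713952 -2.26514443 -0.03197409] 0.034234098480642426
```

>>> servo_tool --pt "0 0 0 0 0 0" --pt "0 0 0 0 0 0" --pt "0 0 0 0 0 0" --pt "0 0 0 0 0 0" --pt "0 0 0 0 0 0" --pt "0 0 -10 0 0 0" --pt "0 0 -20 0 0 0" --pt "0 0 -40 0 0 0" --gripper 100

```text
time_s: 6.8
tool_pos: [0.4684, 0.1739, 0.1416]
tcp_rot: [-3.138, 0.006, 0.847]
contact_force: [1.2, 1.2, 0.0]
gripper_width: 0.0855
```

>>> servo_tool --pt "0 0 -40 0 0 0" --pt "0 0 -40 0 0 0" --pt "0 0 -40 0 0 0" --pt "0 0 -30 0 0 0" --pt "0 0 0 0 0 0" --pt "0 0 0 0 0 0" --pt "0 0 0 0 0 0" --pt "0 0 0 0 0 0"

```text
time_s: 7.6
tool_pos: [0.4698, 0.1744, 0.2913]
tcp_rot: [-3.14, 0.003, 0.847]
contact_force: [0.2, 0.2, 0.4]
gripper_width: 0.0855
```

```bash
python3 - <<'E'
from h import *
s=bot.state();print(s['tool_pos'],s['tcp_rot'],s['contact_force'],s['gripper_width'])
C={k:shot(k,k+'3.png') for k in('scene','top')}
import pickle;pickle.dump(C,open('C3.pkl','wb'))
for k in C: print(pca(C[k]),pointer(C[k],f'rect3_{k}.png'))
a=np.hstack([cv2.resize(cv2.imread(f'pics/rect3_{k}.png'),(400,400)) for k in C]);cv2.imwrite('pics/rect3.png',a)
t=W((0,-115,0));print(t)
for r in rows([t[0],t[1],.28],-.15,8): print(r)
E
```

```text
[0.46984509 0.17443616 0.2913485 ] [-3.14006018e+00  2.80937883e-03  8.46976293e-01] [0.21150411 0.18526047 0.35047794] 0.08553660096186574
(np.float64(0.12980074675208422), np.float64(9.596134727878203), np.float64(0.12593345881238016)) (np.float64(0.394851629891079), np.float64(-9.10022299808298), np.float64(0.04336202790338398))h.py:35: RuntimeWarning: invalid value encountered in scalar divide
  cx=(w*(xx-H)).sum()/w.sum()/10;cy=(w*(yy-H)).sum()/w.sum()/10
Traceback (most recent call last):
  File "h.py", line 52, in pca
    b=np.percentile(g[m],40)
IndexError: index -1 is out of bounds for axis 0 with size 0
```

View pics/scene3.png

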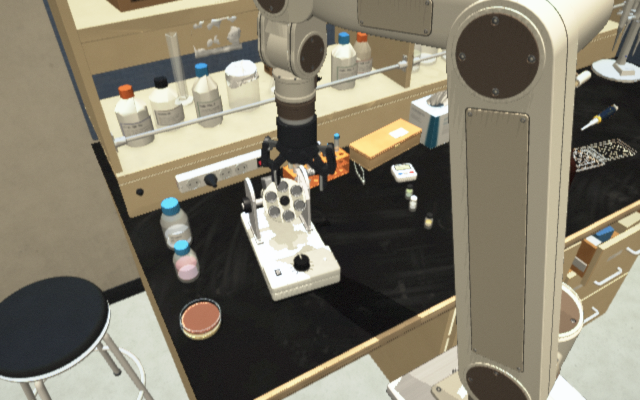

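```bash
python3 - <<'E'
from h import *
t=W((0,-115,0));print(t)
for r in rows([t[0],t[1],.29],-.15,8): print(r)
E
```

```text
[0.62331461 0.03719133 0.        ]
[-0.2, 25.7, 0.2, -0.0, 0.0003, 0.1246]
[3.0, 25.5, 0.2, -0.0, 0.0003, 0.1246]
[6.2, 25.0, 0.2, -0.0, 0.0003, 0.1246]
[9.2, 24.0, 0.2, -0.0, 0.0003, 0.1246]
[12.1, 22.7, 0.2, -0.0, 0.0003, 0.1246]
[14.9, 21.0, 0.2, -0.0, 0.0003, 0.1246]
[17.4, 19.0, 0.2, -0.0, 0.0003, 0.1246]
[19.6, 16.7, 0.2, -0.0, 0.0003, 0.1246]
```

>>> servo_tool --pt "-0.2 25.7 0 0 0 0.125" --pt "3 25.5 0 0 0 0.125" --pt "6.2 25 0 0 0 0.125" --pt "9.2 24 0 0 0 0.125" --pt "12.1 22.7 0 0 0 0.125" --pt "14.9 21 0 0 0 0.125" --pt "17.4 19 0 0 0 0.125" --pt "19.6 16.7 0 0 0 0.125"

```text
time_s: 8.5
tool_pos: [0.6242, 0.0363, 0.2918]
tcp_rot: [3.141, 0.002, -0.158]
contact_force: [0.1, -0.3, -0.4]
gripper_width: 0.0857
```

```bash
python3 - <<'E'
from h import *
s=bot.state();print(s['tool_pos'],s['tcp_rot'],s['contact_force'],s['gripper_width'])
C={k:shot(k,k+'4.png') for k in('scene','top')}
import pickle;pickle.dump(C,open('C4.pkl','wb'))
for k in C:
  cv2.imwrite(f'pics/rect4_{k}.png',rect(C[k],81.5)[:,:,::-1]); cv2.imwrite(f'pics/rect4b_{k}.png',rect(C[k],58)[:,:,::-1])
  try: print(pca(C[k]),pointer(C[k]))
  except Exception as e: print(k,e)
a=np.vstack([np.hstack([cv2.resize(cv2.imread(f'pics/rect4{b}_{k}.png'),(300,300)) for k in C]) for b in ('','b')]);cv2.imwrite('pics/rect4.png',a)
E
```

```text
[0.62420279 0.03634259 0.29179179] [ 3.14130361e+00  1.71572862e-03 -1.58200829e-01] [ 0.06372514 -0.25679001 -0.40790963] 0.08571933562177098
(np.float64(0.11412351731465216), np.float64(9.618625559076158), np.float64(0.14304268466606873)) (np.float64(0.4642388403177673), np.float64(-9.10533237358665), np.float64(0.050941270804656005))
(np.float64(-2.5641802698608585), np.float64(7.561748363815017), np.float64(0.032265233059467935)) (np.float64(-2.3126636721559826), np.float64(-7.610371540795787), np.float64(-0.29501549846363145))
```

View pics/rect4.png

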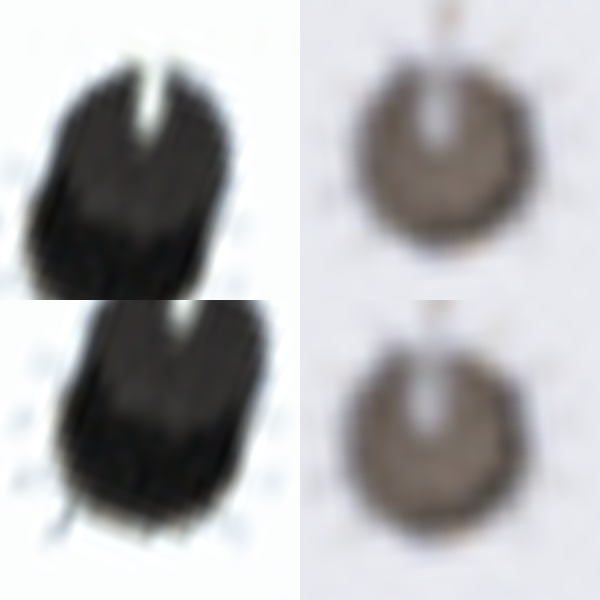

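View pics/top4.png

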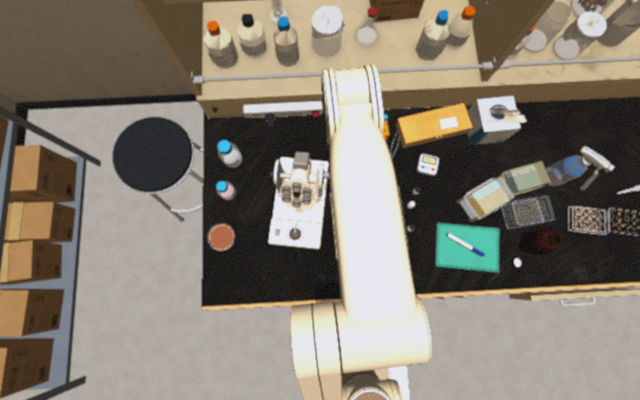

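```bash
python3 - <<'E'
from h import *
import pickle
C={}
for k in('scene','top'):
    L=[eyes.read_camera(k) for _ in range(10)]
    c=dict(L[0]);c['image']=np.mean([l['image'].astype(float) for l in L],0).astype(np.float32);C[k]=c
pickle.dump(C,open('C5.pkl','wb'))
for k in C:
    g=rect(C[k],81.5).mean(2)
    cv2.imwrite(f'pics/r5_{k}.png',cv2.resize(np.clip((g-20)*(1.5 if k=='top' else 1.0),0,255).astype(np.uint8)[:450,75:525],(390,390)))
    for y0,y1 in((4,14),(5,13),(6,12)):
        P_=[]
        for y in np.arange(y0,y1,.5):
            row=g[int(300-y*10)-2:int(300-y*10)+3,:].mean(0);x=(np.arange(600)-300)/10
            x0=0 if k=='scene' else -2.3
            m=abs(x-x0)<6; b=np.percentile(row[m],30);w=np.clip(row-b,0,None)*m; w=np.where(w>.4*w.max(),w,0)
            P_.append((y,(w*x).sum()/w.sum(),w.max()))
        P_=np.array(P_);f=np.polyfit(P_[:,0],P_[:,1],1);print(k,y0,y1,'slope',f, 'rms',np.std(P_[:,1]-np.polyval(f,P_[:,0])))
    print(np.round(P_[:, :],2).tolist()) 
cv2.imwrite('pics/r5.png',np.hstack([cv2.imread(f'pics/r5_{k}.png') for k in C]))
E
```

```text
scene 4 14 slope [ 0.11602924 -0.99437579] rms 0.03152242584913917
scene 5 13 slope [ 0.11605398 -1.00382361] rms 0.023605372981324667
scene 6 12 slope [ 0.11804177 -1.01273849] rms 0.020636007831794433
[[6.0, -0.34, 142.97], [6.5, -0.25, 152.51], [7.0, -0.18, 162.37], [7.5, -0.13, 171.5], [8.0, -0.05, 176.64], [8.5, -0.02, 178.11], [9.0, 0.07, 176.51], [9.5, 0.13, 174.01], [10.0, 0.19, 173.11], [10.5, 0.24, 173.61], [11.0, 0.26, 173.59], [11.5, 0.31, 171.76]]
top 4 14 slope [ 0.04235857 -2.82186024] rms 0.07704880092489741
top 5 13 slope [ 0.04756233 -2.89097407] rms 0.06471661802109424
top 6 12 slope [ 0.05097587 -2.94771642] rms 0.049651312532118075
[[6.0, -2.56, 46.6], [6.5, -2.59, 46.14], [7.0, -2.59, 45.87], [7.5, -2.59, 45.28], [8.0, -2.56, 44.41], [8.5, -2.56, 43.8], [9.0, -2.55, 42.69], [9.5, -2.51, 41.77], [10.0, -2.49, 40.38], [10.5, -2.4, 38.91], [11.0, -2.32, 37.03], [11.5, -2.29, 35.72]]
```

View pics/r5.png

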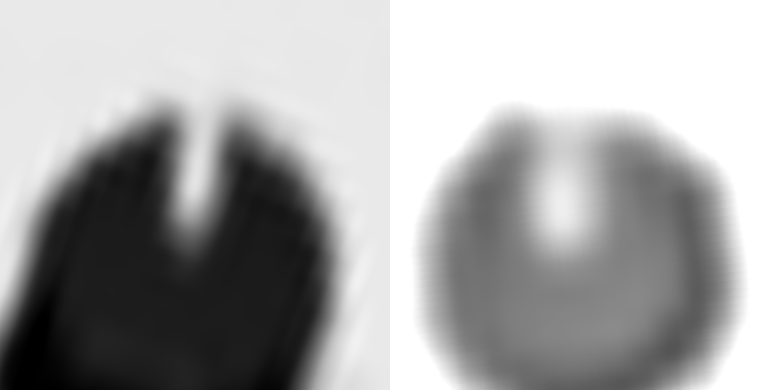

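```bash
python3 - <<'E'
from h import *
import pickle
C=pickle.load(open('C5.pkl','rb'))
def rectr(c,z,x0,x1,y0,y1,S=4):
    src=[];dst=[]
    for x,y in((x1,y1),(x1,y0),(x0,y0),(x0,y1)):
        src.append(proj(c,W((x,y,z))));dst.append(((y1-y)*S,(x1-x)*S))
    M=cv2.getPerspectiveTransform(np.float32(src),np.float32(dst))
    return cv2.warpPerspective(c['image'],M,(int((y1-y0)*S),int((x1-x0)*S)),flags=cv2.INTER_LINEAR)
S=4
for k in C:
    for nm,z,x0,x1 in(('console',58,-200,-135),('base',38,-110,90),('base',38,-110,-40)):
        for sd in(1,-1):
            g=rectr(C[k],z,x0,x1,sd*85-15,sd*85+15).mean(2)
            g=cv2.GaussianBlur(g,(0,0),3)
            d=np.gradient(g,axis=1)*(1 if sd>0 else -1)
            pos=[];xs=[]
            for i in range(g.shape[0]):
                w=np.clip(d[i],0,None);w=np.where(w>.4*w.max(),w,0)
                if w.max()<2: continue
                pos.append(sd*85+15-(w*np.arange(len(w))).sum()/w.sum()/S);xs.append(x1-i/S)
            pos=np.array(pos);xs=np.array(xs)
            for _ in range(4):
                f=np.polyfit(xs,pos,1);r=pos-np.polyval(f,xs);m=abs(r)<2*np.std(r)+.05;xs,pos=xs[m],pos[m]
            print(k,nm,x0,sd,'y at -170: %.2f slope(dy/dx) %.4f n %d sd %.2f'%(np.polyval(f,-170),f[0],len(xs),np.std(r)))
    # front edge at z58
    g=cv2.GaussianBlur(rectr(C[k],58,-225,-197,-70,70).mean(2),(0,0),3);d=-np.gradient(g,axis=0)
    pos=[];ys=[]
    for j in range(g.shape[1]):
        w=np.clip(d[:,j],0,None);w=np.where(w>.4*w.max(),w,0);pos.append(-197-(w*np.arange(len(w))).sum()/w.sum()/S);ys.append(70-j/S)
    f=np.polyfit(ys,pos,1);print(k,'front x0 %.2f slope %.4f'%(f[1],f[0]))
E
```

```text
scene console -200 1 y at -170: 89.51 slope(dy/dx) 0.0020 n 218 sd 0.22
scene console -200 -1 y at -170: -83.18 slope(dy/dx) -0.0039 n 260 sd 0.23
scene base -110 1 y at -170: 87.87 slope(dy/dx) -0.0079 n 642 sd 0.13
scene base -110 -1 y at -170: -75.82 slope(dy/dx) -0.0742 n 699 sd 2.19
scene base -110 1 y at -170: 88.00 slope(dy/dx) -0.0092 n 280 sd 0.09
scene base -110 -1 y at -170: -83.04 slope(dy/dx) -0.0057 n 273 sd 0.22
scene front x0 -214.33 slope 0.0094
top console -200 1 y at -170: 88.19 slope(dy/dx) -0.0065 n 260 sd 0.34
top console -200 -1 y at -170: -83.84 slope(dy/dx) -0.0012 n 260 sd 0.40
top base -110 1 y at -170: 90.09 slope(dy/dx) -0.0302 n 591 sd 1.99
top base -110 -1 y at -170: -84.73 slope(dy/dx) 0.0068 n 719 sd 0.43
top base -110 1 y at -170: 88.14 slope(dy/dx) -0.0060 n 280 sd 0.36
top base -110 -1 y at -170: -83.71 slope(dy/dx) -0.0033 n 280 sd 0.39
top front x0 -212.21 slope 0.0064
```

```bash
python3 - <<'E'
from h import *
import pickle
A=pickle.load(open('C0.pkl','rb'));B=pickle.load(open('C5.pkl','rb'))
yy,xx=np.mgrid[:600,:600];x=(xx-299.5)/10;y=(299.5-yy)/10
def cen(g,c,rm,th):
    m=np.hypot(x-c[0],y-c[1])<rm
    b=np.percentile(g[m],50);t=np.percentile(g[m],98)
    w=np.clip((g-b)/(t-b)-th,0,None)*m
    mx,my=(w*x).sum()/w.sum(),(w*y).sum()/w.sum()
    S=np.cov(np.c_[x[w>0],y[w>0]].T,aweights=w[w>0]);v=np.linalg.eigh(S)[1][:,1];v=v if v[1]>0 else -v
    return np.array([mx,my]),np.arctan2(*v)
for k in A:
    ga=rect(A[k],81.5).astype(float).mean(2);gb=rect(B[k],81.5).mean(2)
    for D in(1.15,1.2,1.25):
      for rm in(12,14):
        for th in(.3,):
            c=np.array([-2.,0.])
            for _ in range(30):
                a,la=cen(ga,c,rm,th);b,lb=cen(gb,c,rm,th)
                d=a-b;r=np.linalg.norm(d)/2/np.sin(D/2);m=np.arctan2(-d[1],d[0])
                an=m+D/2;bn=m-D/2
                c=.5*c+.5*((a+b)/2-r*np.cos(D/2)*np.array([np.sin(m),np.cos(m)]))
            print(k,D,rm,th,'c',np.round(c,2),'r %.2f final %.3f init %.3f lines %.3f %.3f'%(r,bn,an,lb,la))
E
```

```text
scene 1.15 12 0.3 c [-0.94  2.45] r 7.21 final 0.150 init 1.300 lines 0.125 1.122
scene 1.15 14 0.3 c [19.76  0.35] r 0.50 final -1.747 init -0.597 lines -0.073 -0.091
scene 1.2 12 0.3 c [-0.73  2.74] r 7.06 final 0.127 init 1.327 lines 0.128 1.119
scene 1.2 14 0.3 c [21.05 -5.09] r 2.96 final -0.721 init 0.479 lines 0.010 0.098
scene 1.25 12 0.3 c [-0.52  3.05] r 6.92 final 0.104 init 1.354 lines 0.131 1.116
scene 1.25 14 0.3 c [20.84 -5.58] r 2.88 final -0.597 init 0.653 lines 0.015 0.086
top 1.15 12 0.3 c [-2.46  0.12] r 6.69 final 0.009 init 1.159 lines 0.012 1.225
top 1.15 14 0.3 c [-2.41  0.11] r 7.44 final 0.007 init 1.157 lines 0.028 1.206
top 1.2 12 0.3 c [-2.24  0.35] r 6.54 final -0.023 init 1.177 lines 0.018 1.219
top 1.2 14 0.3 c [-2.25  0.42] r 7.27 final -0.013 init 1.187 lines 0.034 1.202
top 1.25 12 0.3 c [-2.07  0.58] r 6.40 final -0.050 init 1.200 lines 0.023 1.215
top 1.25 14 0.3 c [-2.11  0.73] r 7.13 final -0.031 init 1.219 lines 0.041 1.197
```

```bash
cat > fitk.py <<'E'
from h import *
import pickle
from scipy.optimize import least_squares
def fit(c,th0,k):
    ctr=proj(c,W((-172,0,81.5)));x0,y0=int(ctr[0])-11,int(ctr[1])-11;n=22;SS=6
    img=c['image'].astype(float).mean(2)[y0:y0+n,x0:x0+n]
    u=(np.arange(n*SS)+.5)/SS-.5
    U,V=np.meshgrid(x0+u,y0+u)
    def plane(z):
        E=np.array(c['extrinsics']);o,_=ray(c,(0,0));R=E[:3,:3]
        D=np.stack([(U-c['cx'])/c['fx'],(V-c['cy'])/c['fy'],np.ones_like(U)],-1)@R
        Q=o+D*((z/1e3-o[2])/D[...,2])[...,None]
        dx,dy=Q[...,0]-P[0],Q[...,1]-P[1];cs,sn=np.cos(P[2]),np.sin(P[2])
        return (cs*dx+sn*dy)*1e3+172,(-sn*dx+cs*dy)*1e3
    T=plane(81.5);Ls=[plane(z) for z in np.linspace(62,80,7)]
    sg=lambda d:1/(1+np.exp(-np.clip(d/.35,-50,50)))
    def model(p):
        th,sx,sy,r0,r1,w,kt,ks,pt,bg,bx,by,bl=p
        X,Y=T[0]-sx,T[1]-sy
        top=sg(17.5-np.hypot(X,Y))
        side=np.max([sg(17.5-np.hypot(a-sx,b-sy)) for a,b in Ls],0)
        a=X*np.cos(th)-Y*np.sin(th);b=-X*np.sin(th)-Y*np.cos(th)
        # pointer dir: (cos th, -sin th)
        b=X*np.sin(th)+Y*np.cos(th)
        bar=sg(a-r0)*sg(r1-a)*sg(w/2-abs(b))
        im=bg+bx*(U-ctr[0])+by*(V-ctr[1])
        im=im*(1-side)+ks*side;im=im*(1-top)+kt*top;im=im*(1-bar)+pt*bar
        im=cv2.GaussianBlur(im,(0,0),abs(bl)*SS)
        return im.reshape(n,SS,n,SS).mean((1,3))
    wt=np.exp(-(((np.mgrid[:n,:n][1]+x0-ctr[0])**2+(np.mgrid[:n,:n][0]+y0-ctr[1])**2)/2/36.))
    f=lambda p:((model(p)-img)*wt).ravel()
    p0=[th0,1,2,4,16,4,60 if k=='top' else 35,30,220,230,0,0,.5]
    r=least_squares(f,p0,x_scale=[.1,1,1,2,2,1,20,20,50,20,2,2,.3],loss='soft_l1',f_scale=10)
    return r.x,r.cost
A=pickle.load(open('C0.pkl','rb'));B=pickle.load(open('C5.pkl','rb'))
if __name__=='__main__':
  for nm,C,t in(('init',A,1.2),('fin',B,.05)):
    for k in C:
        for dt in(-.1,.1):
            x,c=fit(C[k],t+dt,k);print(nm,k,np.round(x,2),round(c))
E
python3 fitk.py
```

```text
init scene [ 9.6000e-01 -1.1500e+00  1.3900e+00  2.7600e+00  1.7100e+01  6.4600e+00
  4.9870e+01  1.6140e+01  2.0029e+02  2.4994e+02 -8.0000e-02 -6.2000e-01
  5.0000e-01] 5145
init scene [ 9.6000e-01 -1.1500e+00  1.3900e+00  2.7600e+00  1.7100e+01  6.4600e+00
  4.9870e+01  1.6140e+01  2.0029e+02  2.4994e+02 -8.0000e-02 -6.2000e-01
  5.0000e-01] 5145
init top [ 1.1300e+00  1.1000e-01  1.7000e+00 -1.2500e+00  1.6220e+01  7.5400e+00
  1.1461e+02  5.0570e+01  1.9641e+02  2.4360e+02 -4.0000e-02  1.1000e-01
  5.7000e-01] 2721
init top [ 1.1300e+00  1.1000e-01  1.7000e+00 -1.2500e+00  1.6220e+01  7.5400e+00
  1.1461e+02  5.0570e+01  1.9641e+02  2.4360e+02 -4.0000e-02  1.1000e-01
  5.7000e-01] 2721
fin scene [ 1.2000e-01 -1.2200e+00  1.2600e+00  5.0000e+00  1.7250e+01  3.7700e+00
  4.8240e+01  1.5520e+01  2.9722e+02  2.4794e+02  2.0000e-02 -7.3000e-01
  5.0000e-01] 2553
fin scene [ 1.2000e-01 -1.2200e+00  1.2600e+00  5.0000e+00  1.7250e+01  3.7700e+00
  4.8240e+01  1.5520e+01  2.9722e+02  2.4794e+02  2.0000e-02 -7.3000e-01
  5.0000e-01] 2553
fin top [-4.0000e-02  2.6000e-01  1.8200e+00  3.5000e-01  1.6910e+01  5.8400e+00
  1.0037e+02 -8.8900e+00  1.9243e+02  2.3000e+02 -1.4000e-01  1.0000e-01
  6.7000e-01] 2852
fin top [-4.0000e-02  2.6000e-01  1.8200e+00  3.5000e-01  1.6910e+01  5.8400e+00
  1.0037e+02 -8.8900e+00  1.9243e+02  2.3000e+02 -1.4000e-01  1.0000e-01
  6.7000e-01] 2852
```

```bash
python3 - <<'E'
from h import *
s=bot.state();print(s['time_s'],s['tool_pos'],s['tcp_rot'])
t=W((1,-113,0));print(t)
for r in rows([t[0],t[1],.18],-.153,8): print(r)
E
```

```text
9.6 [0.62377375 0.03707889 0.2927862 ] [-3.14156338e+00  3.07121211e-06 -1.53072722e-01]
[0.62460226 0.03901943 0.        ]
[0.1, -0.3, 14.1, -0.0, 0.0, -0.0]
[0.1, -0.3, 14.1, -0.0, 0.0, -0.0]
[0.1, -0.3, 14.1, -0.0, 0.0, -0.0]
[0.1, -0.3, 14.1, -0.0, 0.0, -0.0]
[0.1, -0.3, 14.1, -0.0, 0.0, -0.0]
[0.1, -0.3, 14.1, -0.0, 0.0, -0.0]
[0.1, -0.3, 14.1, -0.0, 0.0, -0.0]
[0.1, -0.3, 14.1, -0.0, 0.0, -0.0]
```

>>> servo_tool --pt "0.1 -0.3 14 0 0 0" --pt "0.1 -0.3 14 0 0 0" --pt "0.1 -0.3 14 0 0 0" --pt "0.1 -0.3 14 0 0 0" --pt "0.1 -0.3 14 0 0 0" --pt "0.1 -0.3 14 0 0 0" --pt "0.1 -0.3 14 0 0 0" --pt "0.1 -0.3 14 0 0 0"

```text
time_s: 10.4
tool_pos: [0.6249, 0.0393, 0.1802]
tcp_rot: [-3.142, -0.0, -0.153]
contact_force: [-0.1, 0.4, -0.5]
gripper_width: 0.0856
```

```bash
python3 - <<'E'
from h import *
s=bot.state();print(s['time_s'],s['tool_pos'],s['tcp_rot'],s['contact_force'])
c=shot('scene','s6.png');im=c['image'][120:240,250:390,::-1];cv2.imwrite('pics/s6c.png',cv2.resize(im,(700,600),interpolation=3))
E
```

```text
10.4 [0.62492392 0.03932575 0.1802248 ] [-3.14157567e+00 -3.97560077e-05 -1.53052038e-01] [-0.08082167  0.41598938 -0.47935128]
```

View pics/s6c.png

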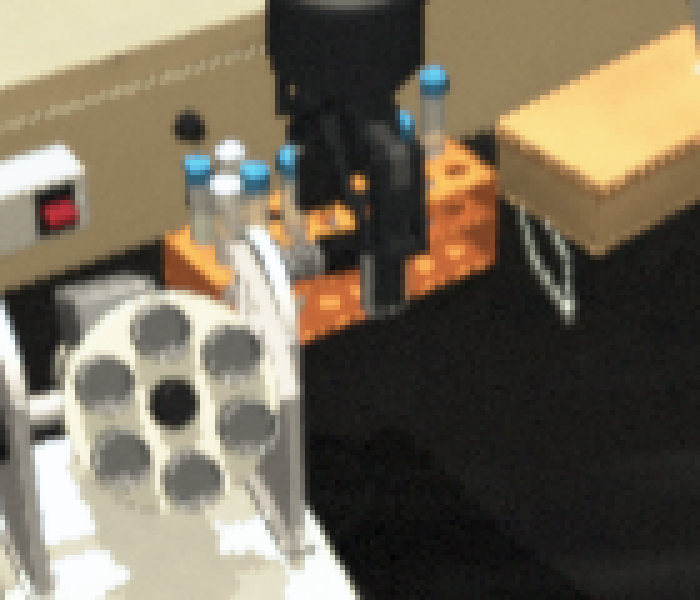

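>>> servo_tool --pt "0 0 0 0 0 0" --pt "0 0 0 0 0 0" --pt "0 0 0 0 0 0" --pt "0 0 0 0 0 0" --pt "0 0 0 0 0 0" --pt "0 0 0 0 0 0" --pt "0 0 0 0 0 0" --pt "0 0 0 0 0 0" --gripper 0 --grip_force 45

```text
time_s: 11.25
tool_pos: [0.625, 0.0394, 0.1818]
tcp_rot: [-3.141, -0.001, -0.153]
contact_force: [-2.0, 0.4, 6.0]
gripper_width: 0.0205
```

```bash
python3 - <<'E'
from h import *
s=bot.state();print(s['time_s'],s['tool_pos'],s['tcp_rot'],s['contact_force'],s['gripper_width'])
c=shot('scene','s7.png');im=c['image'][120:240,250:390,::-1];cv2.imwrite('pics/s7c.png',cv2.resize(im,(700,600),interpolation=3))
E
```

```text
11.25 [0.62499982 0.03943769 0.18183677] [-3.14126882e+00 -1.04655930e-03 -1.53038783e-01] [-1.95113415  0.3807156   5.99259853] 0.02054701060635194
```

View pics/s7c.png

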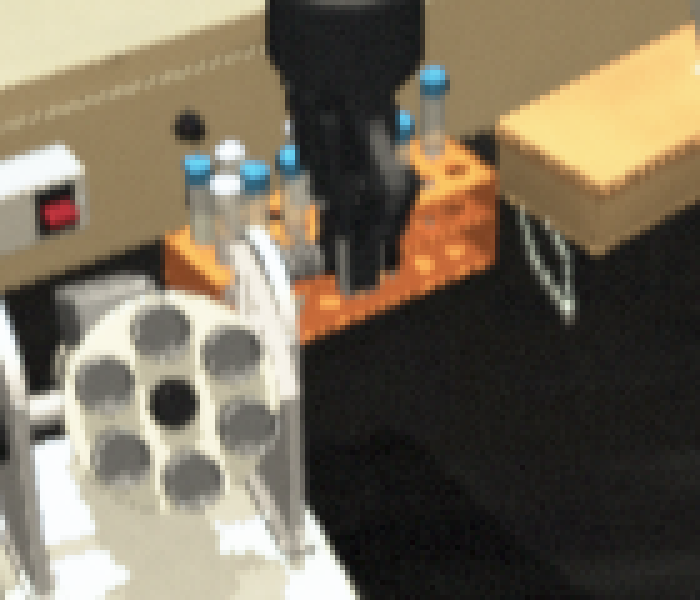

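>>> servo_tool --pt "0 2 0 0 0 0" --pt "0 2 0 0 0 0" --pt "0 2 0 0 0 0" --pt "0 2 0 0 0 0" --pt "0 2 0 0 0 0" --pt "0 2 0 0 0 0" --pt "0 2 0 0 0 0" --pt "0 1 0 0 0 0"

```text
time_s: 12.1
tool_pos: [0.6232, 0.0284, 0.1818]
tcp_rot: [-3.134, -0.001, -0.15]
contact_force: [-0.6, 9.5, 4.4]
gripper_width: 0.0204
```

```bash
cat > st.py <<'E'
from h import *
s=bot.state();c,sn=np.cos(-.153),np.sin(-.153)
d=(np.array(s['tool_pos'])-[0.625,0.03944,.1818])*1e3;F=s['contact_force']
print(s['time_s'],'rot-y travel %.2f x %.2f z %.2f'%(-sn*d[0]+c*d[1],c*d[0]+sn*d[1],d[2]),'Fy %.1f Fx %.1f Fz %.1f'%(-sn*F[0]+c*F[1],c*F[0]+sn*F[1],F[2]),'w %.4f'%s['gripper_width'],s['tcp_rot'])
E
python3 st.py
```

```text
12.1 rot-y travel -11.23 x -0.06 z 0.04 Fy 9.3 Fx -2.0 Fz 4.4 w 0.0204 [-3.13422090e+00 -1.08418791e-03 -1.50159469e-01]
```

>>> servo_tool --pt "0 1.5 0 0 0 0" --pt "0 1.5 0 0 0 0" --pt "0 1.5 0 0 0 0" --pt "0 1.5 0 0 0 0" --pt "0 0 0 0 0 0" --pt "0 0 0 0 0 0" --pt "0 0 0 0 0 0" --pt "0 0 0 0 0 0"

```text
time_s: 12.9
tool_pos: [0.6226, 0.0245, 0.1818]
tcp_rot: [-3.131, -0.001, -0.149]
contact_force: [0.0, 14.2, 4.0]
gripper_width: 0.0204
```

```bash
python3 st.py
```

```text
12.9 rot-y travel -15.10 x -0.08 z 0.02 Fy 14.0 Fx -2.1 Fz 4.0 w 0.0204 [-3.13074101e+00 -1.12031989e-03 -1.48645086e-01]
```

>>> servo_tool --pt "0 1.5 0 0 0 0" --pt "0 1.5 0 0 0 0" --pt "0 0 0 0 0 0" --pt "0 0 0 0 0 0" --pt "0 0 0 0 0 0" --pt "0 0 0 0 0 0" --pt "0 0 0 0 0 0" --pt "0 0 0 0 0 0"

```text
time_s: 13.7
tool_pos: [0.6227, 0.0245, 0.1819]
tcp_rot: [-3.125, -0.001, -0.147]
contact_force: [0.7, 22.4, 3.4]
gripper_width: 0.0205
```

```bash
python3 st.py
```

```text
13.7 rot-y travel -15.13 x -0.03 z 0.08 Fy 22.2 Fx -2.8 Fz 3.4 w 0.0205 [-3.12548727e+00 -1.42104399e-03 -1.46533571e-01]
```

>>> servo_tool --pt "0 0 0 0 0 0" --pt "0 0 0 0 0 0" --pt "0 0 0 0 0 0" --pt "0 0 0 0 0 0" --pt "0 0 0 0 0 0" --pt "0 0 0 0 0 0" --pt "0 0 0 0 0 0" --pt "0 0 0 0 0 0"

```text
time_s: 14.5
tool_pos: [0.6226, 0.0245, 0.1818]
tcp_rot: [-3.125, -0.001, -0.147]
contact_force: [1.3, 21.3, 3.3]
gripper_width: 0.0209
```

>>> servo_tool --pt "0 0 0 0 0 0" --pt "0 0 0 0 0 0" --pt "0 0 0 0 0 0" --pt "0 0 0 0 0 0" --pt "0 0 0 0 0 0" --pt "0 0 0 0 0 0" --pt "0 0 0 0 0 0" --pt "0 0 0 0 0 0"

```text
time_s: 15.3
tool_pos: [0.6226, 0.0245, 0.1819]
tcp_rot: [-3.125, -0.001, -0.147]
contact_force: [1.5, 21.0, 2.5]
gripper_width: 0.0205
```

```bash
python3 st.py; python3 - <<'E'
from h import *
c=shot('scene','s8.png');im=c['image'][120:300,230:390,::-1];cv2.imwrite('pics/s8c.png',cv2.resize(im,(533,600),interpolation=3))
E
```

```text
15.3 rot-y travel -15.14 x -0.07 z 0.06 Fy 21.0 Fx -1.7 Fz 2.5 w 0.0205 [-3.12544550e+00 -1.29138858e-03 -1.46549166e-01]
```

View pics/s8c.png

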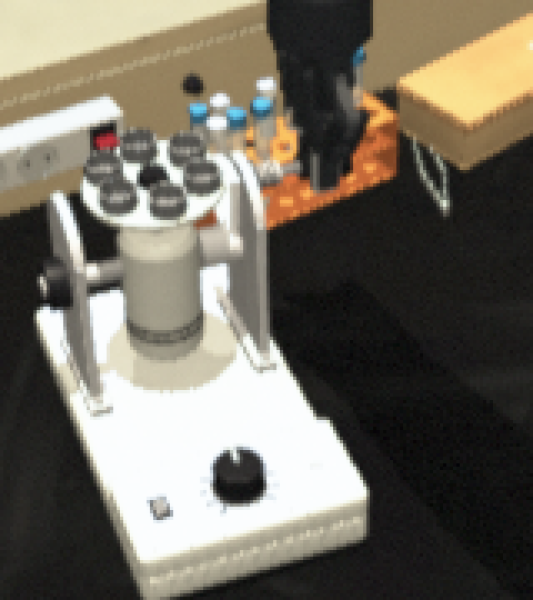

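>>> servo_tool --pt "0 0 0 0 0 0" --pt "0 0 0 0 0 0" --pt "0 0 0 0 0 0" --pt "0 0 0 0 0 0" --pt "0 0 0 0 0 0" --pt "0 0 0 0 0 0" --pt "0 0 0 0 0 0" --pt "0 0 0 0 0 0"

```text
time_s: 16.15
tool_pos: [0.6226, 0.0245, 0.1819]
tcp_rot: [-3.125, -0.001, -0.147]
contact_force: [1.6, 21.2, 3.0]
gripper_width: 0.0207
```

>>> servo_tool --pt "0 0 0 0 0 0" --pt "0 0 0 0 0 0" --pt "0 0 0 0 0 0" --pt "0 0 0 0 0 0" --pt "0 0 0 0 0 0" --pt "0 0 0 0 0 0" --pt "0 0 0 0 0 0" --pt "0 0 0 0 0 0"

```text
time_s: 16.95
tool_pos: [0.6226, 0.0245, 0.1818]
tcp_rot: [-3.125, -0.001, -0.147]
contact_force: [1.5, 21.3, 3.0]
gripper_width: 0.0208
```

>>> servo_tool --pt "0 0 0 0 0 0" --pt "0 0 0 0 0 0" --pt "0 0 0 0 0 0" --pt "0 0 0 0 0 0" --pt "0 0 0 0 0 0" --pt "0 0 0 0 0 0" --pt "0 0 0 0 0 0" --pt "0 0 0 0 0 0"

```text
time_s: 17.75
tool_pos: [0.6226, 0.0245, 0.1819]
tcp_rot: [-3.125, -0.001, -0.147]
contact_force: [2.5, 21.5, 2.9]
gripper_width: 0.0206
```

>>> servo_tool --pt "0 0 0 0 0 0" --pt "0 0 0 0 0 0" --pt "0 0 0 0 0 0" --pt "0 0 0 0 0 0" --pt "0 0 0 0 0 0" --pt "0 0 0 0 0 0" --pt "0 0 0 0 0 0" --pt "0 0 0 0 0 0"

```text
time_s: 18.55
tool_pos: [0.6226, 0.0245, 0.1818]
tcp_rot: [-3.125, -0.001, -0.147]
contact_force: [1.0, 20.6, 3.4]
gripper_width: 0.0205
```

```bash
python3 st.py; python3 - <<'E'
from h import *
c=shot('scene','s9.png');im=c['image'][120:300,230:390,::-1]
a=cv2.imread('pics/s8.png');b=cv2.imread('pics/s9.png');z=cv2.imread('pics/scene0.png')
d=lambda x,y:cv2.absdiff(x,y).astype(float).mean(2)
print('head diff s8-s9',d(a,b)[155:240,250:312].mean(),'bg',d(a,b)[280:340,100:240].mean())
for n,(x0,x1,y0,y1) in dict(vials=(400,440,180,235),bottles=(155,210,190,290)).items(): print(n,d(z,b)[y0:y1,x0:x1].mean())
for n,rr in dict(disc_centre=(0,0,207),tilt=(0,2,135)).items():
  print(n,eyes.spot_point('scene',n if n!='tilt' else 'tilt_axis')[0],proj(c,W(rr)))
im=cv2.resize(im,None,fx=3.3,fy=3.3,interpolation=3)
t=np.linspace(0,2*np.pi,40)
cv2.polylines(im,[np.array([(proj(c,W((52*np.cos(q),2+52*np.sin(q),207)))-[230,120])*3.3 for q in t]).astype(int)],True,(0,0,255),1)
cv2.imwrite('pics/s9c.png',im)
E
```

```text
18.55 rot-y travel -15.11 x -0.08 z 0.05 Fy 20.5 Fx -2.2 Fz 3.4 w 0.0205 [-3.12546528e+00 -1.27238485e-03 -1.46523141e-01]
head diff s8-s9 0.9606578115117014 bg 1.6092857142857144
vials 49.44878787878788
bottles 3.0836363636363635
disc_centre {'xy': [275.0, 175.5], 'conf': 0.97} [275.48072361 174.49410658]
tilt {'xy': [276.8, 197.8], 'conf': 0.88} [276.64867082 197.95180883]
```

View pics/s9c.png

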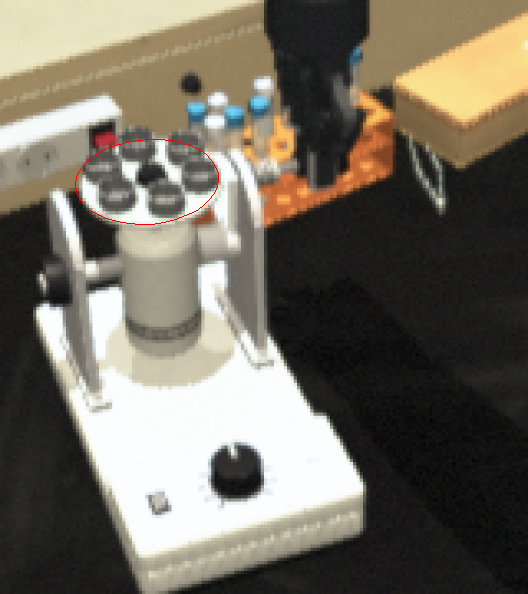

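```bash
python3 - <<'E'
from h import *
c=shot('top','t10.png');b=cv2.imread('pics/t10.png');z=cv2.imread('pics/top0.png')
print('vials top diff',cv2.absdiff(z,b).astype(float).mean(2)[180:240,400:425].mean())
print(bot.finish_job())
E
python3 st.py
```

```text
vials top diff 16.72533333333333
the job is handed in; nothing more can be done
None
the job is handed in; nothing more can be done
```

View pics/t10.png

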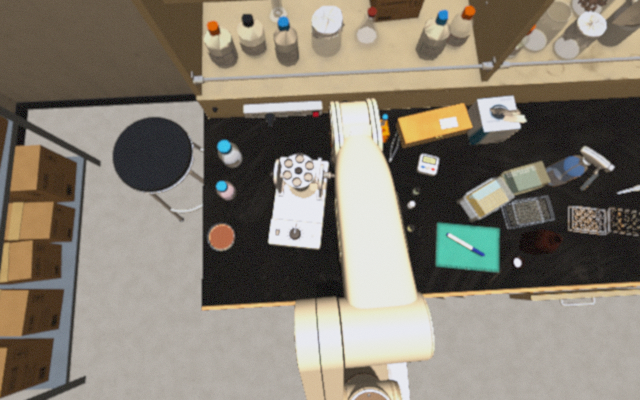

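The job is handed in at about 18.6 s. The speed knob is on the long mark, the plunger is held fully back, and the vial disc lies level, facing up.

- **Speed knob:** I turned it 1.2 rad counter-clockwise. The two cameras disagree slightly on where the pointer ended. The scene camera reads about +0.12 rad from the long mark and the top camera between −0.04 and +0.05. My best estimate is within about 0.05 rad, and I did not turn it again.
- **Plunger:** I gripped the pull knob and pulled it 15.1 mm, onto its stop. It is held there with a steady pull of about 21 N, against an 11 N spring, with no slip of the grip.
- **Head:** It swung down under its own weight. The disc centre is about 1 pixel from where a level disc would put it. It did not move over the last 3 s.
- **Vials and bottle:** The arm never went near them. The bottle looks unchanged. The automatic comparison for the vials was no use: the scene camera gave a high value (49) and the top camera 17, which I did not trace (probably the arm blocking the view and its shadow). In the last top picture all three vials stand where they were.

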